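Drag a jigsaw piece home in the lost property tray

ROBOT

A 7-joint arm with a two-finger parallel gripper is mounted at the origin on the work surface. World frame = base frame: x ahead of the robot, y to its left, z up, the work surface at z = 0. Lengths are in m, angles in rad, forces in N, time in s.
With the tool pointing down it reaches from about 0.425 to 0.925 m from the base axis. Payload 6.8 kg.
Tool frame: the origin (TCP) lies between the finger pads; the fingertips stand bot.finger_overhang ahead of it and the grasp point (between the pads) lies 3 mm ahead of it (bot.finger_overhang is the distance from the TCP to the fingertips, in m); z points along the fingers, y is the line along which they close (so a half turn about z gives the same grasp; the last joint's range is limited). The gripper opens to 85 mm and grips with 20 to 120 N. Pads are 22 mm wide; open, the fingers measure 114 mm over their backs; the gripper's body (76 mm by 85 mm) begins 54 mm behind the grasp point. The pads swing forward as they close: fully open they stand 13 mm farther back than shut.
Start: joints at [-1.342, 0.477, 0.022, 1.555, -0.011, 1.109, -0.083], TCP at [0.223, 0.637, 0.253] pointing down, gripper open.
Joint ranges: [-2.96, 2.96], [-0.34, 2.1], [-1.41, 1.46], [0.24, 2.44], [-1.37, 4.51], [0.17, 1.92], [-2.96, 2.96]. Speed limits (rad/s): [2.39, 2.39, 3.14, 3.14, 3.14, 3.14, 3.14].

INTERFACE

Orientations are given as a unit quaternion [x, y, z, w].
In Python, from plant import bot gives the robot as it stands. Calls block until the motion is done:
- bot.move_ptp(position, orientation): joint-space move of the TCP to a pose.
- bot.move_linear(position, orientation=None, rate=0.15, f_stop=None): straight line of the TCP; orientation=None keeps the orientation; rate is the mean speed in m/s. With f_stop (N) it stops when the force on the tool has changed by that much, and returns True; else False.
- bot.movej(angles): joint-space move.
- bot.gripper_to(opening, grasp_force=None): opening from 0.0 (shut) to 1.0 (fully open); grasp_force is the grip in N (None keeps the last); returns when the fingers have stopped.
- bot.hold(seconds).
- bot.solve_ik(position, orientation): joint angles nearest the present ones, or None.
- bot.state(): the state.
- bot.capture(name): name is "scene" or "side" or "wrist"; returns a dict with "image" (480x640x3 uint8, blue, green, red), "fx", "fy", "cx", "cy" (pixels), "pose" (4x4, takes a point from camera to world coordinates). Camera axes: x right, y down, z forward; pixel columns grow to the right and rows downward; lengths in m; the calibration is good to about 2 mm. A picture is of the moment at which its call begins. There is no depth.
A pose or a line that the arm cannot do raises bot.PlanningError and nothing moves.
- bot.hand_in(): hands the job in; it is judged then, once.
The state is a dict: "t": time; "joint_positions": joint angles; "qd": joint speeds; "joint_efforts": joint torques, N m; "tool_pos": TCP position; "eef_rot": TCP orientation; "ft_force": force on the tool from outside, world axes, zero at the start; "ft_torque": the same for the moment, N m; "grip_width": opening from 0.0 (shut) to 1.0 (fully open); "finger_force": force on a finger pad.
Only numpy, scipy, OpenCV 4.12 (cv2) and the standard library are available. Lean on these libraries where they do the work, as an engineer would, in place of code of your own. Each camera call takes 0.05 s, during which the arm holds its last target. There are 200 camera calls.

TASK

Put the stray wooden jigsaw piece away: with your fingertips pressing lightly on its top, drag it flat along the tray into the bay between the two rails, tab first, and keep dragging until its front edge has pushed the sliding wooden stop fully back to the end of its travel, then let go and leave it there. Do not lift or tip the piece, do not press hard (thin ply cracks), do not touch the stop with your fingers, and leave the brush, whistle and frog where they lie.

Things in the scene. Friction and masses are not known exactly. Their poses are not given: they have to be found in the camera images.
- piece_mid (a point): Centre (half-way up) of the loose dark brown wooden jigsaw piece, a flat board 5 mm thick: body 90 mm (its x) by 90 mm (its y), too wide to pinch. A round tab, 24 mm across, sticks 23 mm out of its front (+y) edge; a square notch 24 mm wide and 18 mm deep is cut in the middle of its rear (-y) edge. Front corners bevelled 7 mm. z is up. Weighs 40 to 85 g.
- piece_top (a point): Centre of the piece's top face, where to press; axes as the piece. The piece slides easily on the waxed tray floor (friction about 0.3); fingertips grip its top much better. A downward press of about 10 to 16 N carries it along and also overcomes the stop; under 8 N the fingers slip on it at the stop; over 22 N cracks it.
- tray_home (a point): Point on the tray floor below the piece's centre when it is home (piece fully in, stop fully back). The tray is a fixed pale plywood slab, floor 20 to 40 mm above the work surface; the bay's floor lies on foam and gives 1 mm per 10 N pressed. Its axes: +y is the direction the piece slides in, x = 0 the middle line of the bay, +x the side with the row of lost things, z up. A cross wall 16 mm high closes the bay at y = +94 mm.
- tray_mouth (a point): Point on the tray floor on the bay's middle line where the straight rails begin, 120 mm before home; axes as the tray. Rails: 10 mm high, 14 mm wide, inner faces 93 mm apart. Over the last 42 mm before this point they flare like a funnel to about 134 mm. The piece starts 100 to 135 mm before this point, up to 20 mm to the side, turned up to 0.3 rad, tab towards the bay.
- stop (a joint): Travel in m of the sliding stop, a dark brown wooden block 90 mm wide, 41 mm deep, 12 mm high inside the bay: 0 nearest the mouth, 0.040 fully back (a dead stop). Starts between 0 and 0.015, slides stiffly along the tray's +y with about 2 N of friction and stays where left. A socket 34 mm wide, 26 mm deep in its front takes the piece's tab with room to spare.
- stop_face (a point): Middle of the plane of the stop's front face, 6 mm above its underside; it moves with the stop. The piece's 90 mm front edge bears on this face either side of the socket. With the stop fully back it is 45 mm beyond (+y of) the home point.
- hairbrush_mid (a point): Centre of a pink plastic hairbrush, 150 by 40 mm, 24 mm high, lying bristles up on the tray's far side in a row with the whistle and frog, 128 mm to the far side (+x) of the bay's middle line. Leave alone.
- whistle_mid (a point): Centre of a silver metal whistle, 45 by 18 mm, 22 mm high, in the same row. Leave alone.
- frog_mid (a point): Centre of a purple rubber frog, 55 by 50 mm, 37 mm high, in the same row. Leave alone.
There are look-alikes about, which are no part of the job. What is meant by the part that bears piece_mid is not yellow, and is the smaller of those in its own colour.

How it is judged:
On the way, in this order (a step that is already met when the one before it is completed fails the run):
1. the piece, with fingertips pressing on its top, has been dragged between the rails, in line with the bay (centre within 115 mm of home) (contact force between the fingers and piece above 0.5 N and x of the grasp point in the frame of piece_mid between -0.042 and 0.042 m and y of the grasp point in the frame of piece_mid between -0.042 and 0.042 m and x of piece_mid in the frame of tray_home between -0.004 and 0.004 m and angle between the y axis of piece_mid and the y axis of tray_home, either way round below 0.06 rad and y of piece_mid in the frame of tray_home above -0.115 m), for 0.1 s.
2. still pressed on its top, the piece has pushed the stop fully back (within 3 mm of its end) (contact force between the fingers and piece above 0.5 N and x of the grasp point in the frame of piece_mid between -0.042 and 0.042 m and y of the grasp point in the frame of piece_mid between -0.042 and 0.042 m and x of piece_mid in the frame of tray_home between -0.004 and 0.004 m and angle between the y axis of piece_mid and the y axis of tray_home, either way round below 0.06 rad and y of piece_mid in the frame of tray_home above -0.0035 m and value of joint stop above 0.037 m), for 0.1 s.
At the end, for the whole second after the job is handed in: The piece lies flat and at rest in the bay, tab first, its centre no more than 3.5 mm short of the home point and within 4 mm of the middle line, turned no more than 0.06 rad, and the stop is within 3 mm of the end of its travel (joint over 0.037) (x of piece_mid in the frame of tray_home between -0.004 and 0.004 m and angle between the y axis of piece_mid and the y axis of tray_home, either way round below 0.06 rad and y of piece_mid in the frame of tray_home above -0.0035 m and value of joint stop above 0.037 m and z of piece_mid in the frame of tray_home below 0.005 m and angle between piece_mid's own z axis and vertical below 0.04 rad and linear speed of piece below 0.02 m/s and velocity of joint stop below 0.01 m/s); the robot touches nothing.
It fails at once if the piece is pressed with more than 22 N (contact force between the fingers and piece above 22 N).
It fails at once if the piece is lifted more than 6 mm or tipped more than 0.12 rad (z of piece_mid in the frame of tray_home above 0.0085 m or angle between piece_mid's own z axis and vertical above 0.12 rad).
It fails at once if the robot touches the stop (more than 1 N) (contact force between any of the fingers, the arm and stop above 1 N).
It fails at once if the brush, whistle or frog is moved more than 15 mm (distance of any of hairbrush_mid, whistle_mid, frog_mid from where it was at the start of the episode above 0.015 m).
It also fails if it takes over 61 s, if anything falls off the work surface, if the arm or the gripper's body presses on something with over 40 N, if the wrist force passes 120 N, or if a joint passes its speed limit or range.

## Working session

There is one attempt and no reset: what is moved stays moved. The work goes in short steps, each a Python script; the robot and the scene stay as the last script left them, time stands still between calls to the robot, and variables do not carry over. Pictures are saved under pics/ and viewed, at most 10 in all, crops included, and the job is handed in when it is done.

```bash
mkdir -p pics; ls; python3 - <<'E'
from plant import bot
import cv2,numpy as np
for n in("scene","side"):
    c=bot.capture(n); cv2.imwrite(f"pics/{n}0.png",c["image"]); print(n,c["fx"],c["cx"],c["cy"],np.round(c["pose"],3).tolist())
s=bot.state();print(s["t"],s["tool_pos"],s["eef_rot"],s["ft_force"],bot.finger_overhang)
E
```

```text
pics
scene 547.9604247149063 318.98277038355053 241.56808087620604 [[-0.307, 0.644, -0.701, 1.274], [0.952, 0.211, -0.223, 0.145], [0.004, -0.735, -0.678, 0.791], [0.0, 0.0, 0.0, 1.0]]
side 497.93754900194506 323.900800258414 234.48914612745244 [[0.987, -0.11, 0.116, 0.421], [-0.16, -0.691, 0.704, -0.722], [0.003, -0.714, -0.7, 0.706], [0.0, 0.0, 0.0, 1.0]]
0.1 [0.22293083 0.63658642 0.25242721] [ 1.67610921e-01  9.85852869e-01 -8.33733423e-04 -7.30653411e-05] [ 0.37180667 -0.00508656  0.32622436] 0.022
```

View pics/scene0.png

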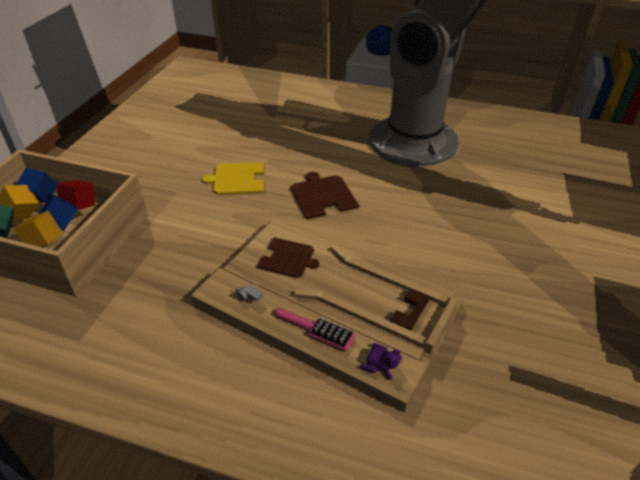

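View pics/side0.png

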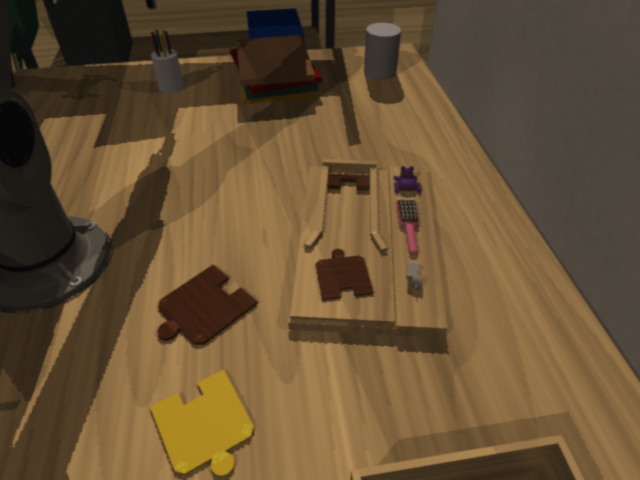

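Candidates for the piece: dark brown on the tray at scene (288,257) and side (343,276), a larger dark brown one on the table at scene (325,195), and a yellow one at scene (240,178). The brown one on the tray fits, because it isn't yellow and is the smaller brown. The stop is at side (348,181), and the tab points to the bay. I'll confirm in a crop and take rough positions.

```bash
cat > h.py <<'E'
from plant import bot
import cv2,numpy as np
def ray(c,uv,z):
    uv=np.atleast_2d(np.float64(uv)); P=np.asarray(c["pose"])
    d=np.c_[(uv[:,0]-c["cx"])/c["fx"],(uv[:,1]-c["cy"])/c["fy"],np.ones(len(uv))]@P[:3,:3].T
    o=P[:3,3]; return o+d*((z-o[2])/d[:,2])[:,None]
def tri(c1,p1,c2,p2):
    A=[];b=[]
    for c,p in((c1,p1),(c2,p2)):
        o=np.asarray(c["pose"])[:3,3]; d=ray(c,p,0)[0]-o; d/=np.linalg.norm(d)
        M=np.eye(3)-np.outer(d,d); A.append(M); b.append(M@o)
    return np.linalg.lstsq(np.vstack(A),np.hstack(b),rcond=None)[0]
def proj(c,p):
    P=np.asarray(c["pose"]); q=P[:3,:3].T@(np.asarray(p)-P[:3,3]); return np.array([c["fx"]*q[0]/q[2]+c["cx"],c["fy"]*q[1]/q[2]+c["cy"]])
def brown(im):
    b,g,r=[im[...,i].astype(int) for i in range(3)]
    return ((r<100)&(r>g*1.5)&(r>b*1.5)&(r>25)).astype(np.uint8)*255
E
python3 - <<'E'
from h import *
s=bot.capture("scene");d=bot.capture("side")
for n,c in(("scene",s),("side",d)):
    k,l,st,ce=cv2.connectedComponentsWithStats(brown(c["image"]))
    for i in range(1,k):
        if st[i,4]>150: print(n,ce[i].round(1),st[i])
for a,b,n in(((318,264),(338,253),"tab"),((288,258),(344,278),"piece"),((193,296),(443,326),"slab corner near"),((408,312),(349,182),"stop")): print(n,tri(s,a,d,b).round(3))
cr=d["image"][150:350,270:460]; cv2.imwrite("pics/crop1.png",cv2.resize(cr,None,fx=3,fy=3,interpolation=cv2.INTER_CUBIC))
E
```

```text
scene [153.   62.8] [ 104   32  113   73 1548]
scene [632.8 109.4] [621  84  19  42 394]
scene [ 46.6 141.1] [ 27 124  36  30 500]
scene [322.3 194.5] [ 291  172   68   47 1873]
scene [ 77.4 192.3] [ 56 178  40  33 931]
scene [288.1 257.8] [ 257  238   62   39 1441]
scene [411.  309.1] [390 289  40  41 644]
scene [315.4 333.5] [274 310  78  42 377]
side [273.5  67.4] [ 229   37   94   57 2003]
side [347.2 180.1] [328 174  41  16 400]
side [342.6 275.2] [ 316  249   57   50 1894]
side [202.2 307.2] [ 158  265   99   79 4382]
tab [ 0.551 -0.089  0.027]
piece [ 0.551 -0.151  0.026]
slab corner near [ 0.695 -0.282  0.025]
stop [0.614 0.106 0.031]
```

View pics/crop1.png

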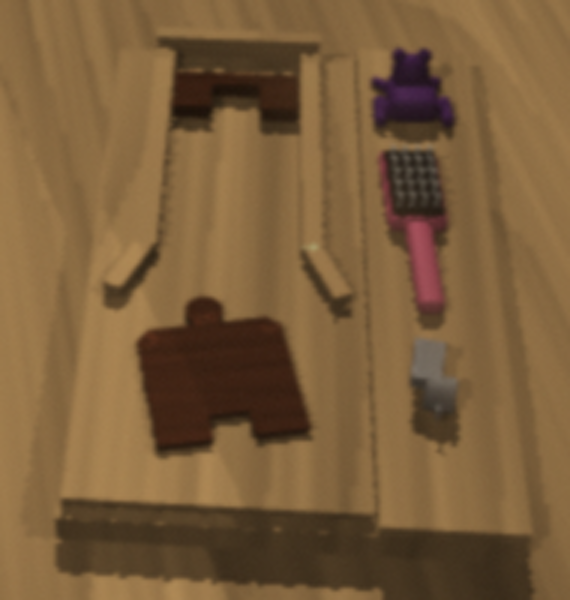

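The crop confirms it: the small brown piece lies on the tray at side (343,276), with its tab towards the bay and notch at the rear. Next I'll look from above with the wrist camera.

```bash
cat >> h.py <<'E'
def quat(yang):  # tool down, tool y at world angle yang
    t=(yang+np.pi/2)/2; return [float(np.cos(t)),float(np.sin(t)),0.,0.]
E
python3 - <<'E'
from h import *
for a in (-14,166):
    for p in((.55,-.09,.36),(.55,-.15,.06),(.61,.06,.06)):
        q=bot.solve_ik(p,quat(np.radians(a))); print(a,p,None if q is None else np.round(q,2))
a=np.radians(-14)
try: bot.move_ptp((.55,-.07,.38),quat(a))
except bot.PlanningError as e: print(e); bot.move_ptp((.55,-.07,.38),quat(a+np.pi))
c=bot.capture("wrist"); cv2.imwrite("pics/w1.png",c["image"]); print(np.round(c["pose"],3).tolist(),c["fx"],bot.state()["t"],bot.state()["tool_pos"],bot.state()["ft_force"])
E
```

```text
-14 (0.55, -0.09, 0.36) [-0.68  0.26  0.91  1.75 -0.21  1.24  0.03]
-14 (0.55, -0.15, 0.06) [-0.32  0.66  0.65  1.98 -0.61  0.7   0.46]
-14 (0.61, 0.06, 0.06) [-0.59  0.68  0.54  1.87 -0.5   0.73 -0.01]
166 (0.55, -0.09, 0.36) [ 0.94  0.41 -1.18  1.65  0.39  1.34  2.6 ]
166 (0.55, -0.15, 0.06) [-0.64  1.06  1.26  2.   -1.19  1.11 -2.2 ]
166 (0.61, 0.06, 0.06) [-0.11  0.61 -0.12  1.84  0.1   0.69  2.61]
[[0.971, -0.228, -0.07, 0.568], [-0.239, -0.927, -0.288, 0.006], [0.001, 0.297, -0.955, 0.501], [0.0, 0.0, 0.0, 1.0]] 419.8158405495052 3.0333 [ 0.5502087  -0.06897984  0.37977362] [-0.32618635  0.40311098 -0.1347408 ]
```

View pics/w1.png

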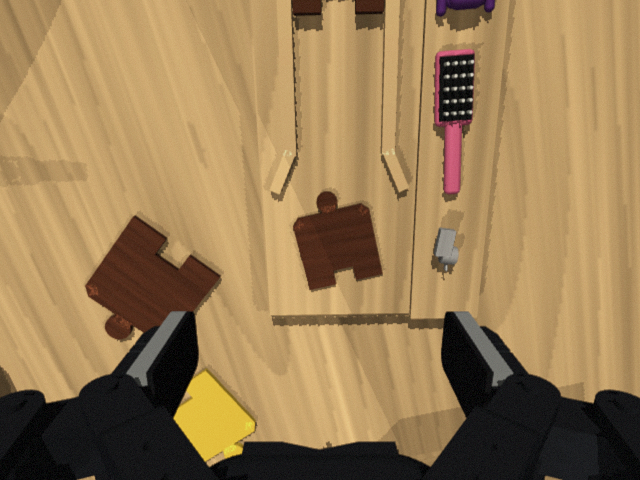

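The wrist view shows the piece at (338,246), its tab at (327,202), the funnel tips at (282,195) and (402,192), and the straight rails' inner lines at columns ≈295 and ≈384 in rows 0–150. I'll compute the piece pose, then move for a view of the whole bay.

```bash
cat >> h.py <<'E'
def piece(c,z,near=None):
    k,l,st,ce=cv2.connectedComponentsWithStats(brown(c["image"]))
    g=[i for i in range(1,k) if st[i,4]>1500]
    i=min(g,key=lambda i:np.hypot(*(ce[i]-near)))
    m=(l==i).astype(np.uint8)*255
    full=cv2.findContours(m,0,1)[0][0] 
    cs=cv2.findContours(m,0,1)[0]; full=max(cs,key=cv2.contourArea)
    op=cv2.morphologyEx(m,cv2.MORPH_OPEN,cv2.getStructuringElement(2,(29,29)))
    b=max(cv2.findContours(op,0,1)[0],key=cv2.contourArea).reshape(-1,2)
    W=ray(c,b,z)[:,:2]; F=ray(c,full.reshape(-1,2),z)[:,:2]
    (cx,cy),sz,_=cv2.minAreaRect((W*1e3).astype(np.float32)); box=cv2.boxPoints(cv2.minAreaRect((W*1e3).astype(np.float32)))
    ctr=np.array([cx,cy])/1e3
    tab=F[np.argmax(np.hypot(*(F-ctr).T))]
    e=box[1]-box[0]; a=np.arctan2(e[1],e[0]); ta=np.arctan2(*(tab-ctr)[::-1])
    a+=np.round((ta-a)/(np.pi/2))*np.pi/2
    return ctr,sz,a,tab,ta   # a: world angle of piece +y
E
python3 - <<'E'
from h import *
c=bot.capture("wrist")
p0=ray(c,(338,246),.028)
print([np.round(x,4) for x in piece(c,.028,(338,246))])
for z in(.03,.04):
    print(z,ray(c,[(295,20),(295,140),(384,20),(384,140)],z)[:,:2].round(4).tolist())
bot.move_ptp((.56,-.01,.40),quat(np.radians(-14)))
c=bot.capture("wrist"); cv2.imwrite("pics/w2.png",c["image"]); np.save("w2.npy",c,allow_pickle=True)
q=proj(c,p0[0]); print(q,[np.round(x,4) for x in piece(c,.028,q)])
cv2.imwrite("pics/w2c.png",cv2.resize(c["image"][20:300,200:500],None,fx=2.14,fy=2.14,interpolation=cv2.INTER_CUBIC))
E
```

```text
[array([ 0.551 , -0.1507]), array([85.0944, 90.171 ]), np.float64(-1.5762), array([ 0.5073, -0.1996]), np.float64(-2.2999)]
0.03 [[0.5644, 0.0927], [0.5341, -0.0221], [0.6519, 0.0712], [0.6288, -0.0454]]
0.04 [[0.5645, 0.0909], [0.5348, -0.0215], [0.6501, 0.0698], [0.6275, -0.0443]]
[339.90107136 286.8779415 ] [array([ 0.5509, -0.1496]), array([81.3739, 89.7671]), np.float64(-1.5811), array([ 0.5949, -0.2005]), np.float64(-0.8578)]
```

View pics/w2c.png

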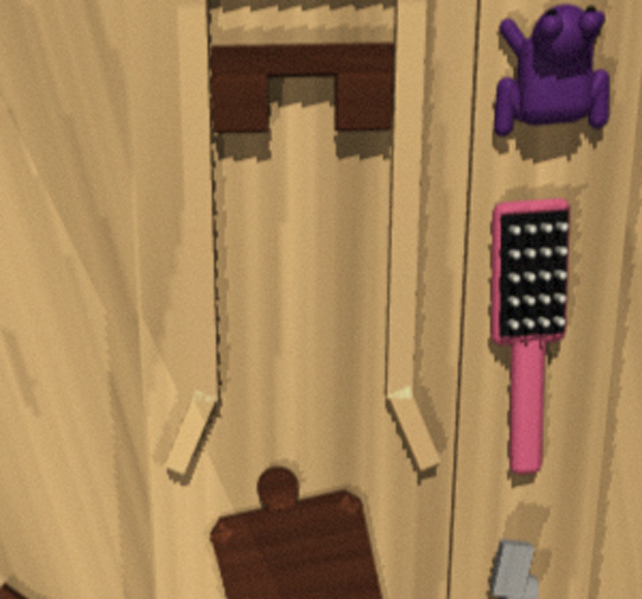

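The crop shows the rails' inner top edges from about (208,5) to (215,392) on the left and (397,5) to (388,392) on the right. The stop's front edge is at row ≈130, and the mouth corners are at (217,397) and (387,397). Now I'll compute the tray frame and the piece pose from its rear corners.

```bash
cat >> h.py <<'E'
def piece2(c,z,near,ang):
    """centre and y-angle from hull corners; ang: rough angle of piece +y"""
    k,l,st,ce=cv2.connectedComponentsWithStats(brown(c["image"]))
    i=min([i for i in range(1,k) if st[i,4]>1500],key=lambda i:np.hypot(*(ce[i]-near)))
    F=max(cv2.findContours((l==i).astype(np.uint8),0,1)[0],key=cv2.contourArea).reshape(-1,2)
    W=ray(c,F,z)[:,:2]
    for _ in range(3):
        y=np.array([np.cos(ang),np.sin(ang)]); x=np.array([y[1],-y[0]])
        L,R=W[np.argmax(W@(-x-y))],W[np.argmax(W@(x-y))]
        d=R-L; ang=np.arctan2(d[1],d[0])+np.pi/2
    y=np.array([np.cos(ang),np.sin(ang)])
    # sides: width extent gives lateral centre
    x=np.array([y[1],-y[0]]); lat=(np.max(W@x)+np.min(W@x))/2
    tab=np.max(W@y); rear=min(L@y,R@y)
    return x*lat+y*(rear+.045),ang,np.hypot(*d),np.ptp(W@x),np.ptp(W@y),tab-.068
E
python3 - <<'E'
from h import *
c=np.load("w2.npy",allow_pickle=True).item()
f=lambda p:np.array(p)/2.14+[200,20]
for fl in(.02,.025,.03):
    L=ray(c,[f((208,5)),f((215,392))],fl+.01)[:,:2];R=ray(c,[f((397,5)),f((388,392))],fl+.01)[:,:2]
    M=(L+R)/2; d=M[0]-M[1]; a=np.arctan2(d[1],d[0]); y=d/np.hypot(*d); x=np.array([y[1],-y[0]])
    m=ray(c,[f((217,397)),f((387,397))],fl+.01)[:,:2]; s=ray(c,[f((240,131)),f((365,130))],fl+.012)[:,:2]
    mid=m.mean(0); print(fl,"ang",a,"sep",(R-L)@x,"mouth",mid,M[1]-y*((M[1]-mid)@y),"stopface from mouth",(s-mid)@y)
    ctr=piece2(c,fl+.005,proj(c,(.551,-.15,.028)),a); print("  piece",[np.round(v,4) for v in ctr],"in mouth frame",(ctr[0]-mid)@x,(ctr[0]-mid)@y)
E
```

```text
0.02 ang 1.3443915716231472 sep [0.09340728 0.09666582] mouth [ 0.57720259 -0.04948668] [ 0.57692306 -0.04942229] stopface from mouth [0.14011261 0.13978614]
  piece [array([ 0.5506, -0.1568]), np.float64(1.5641), np.float64(0.089), np.float64(0.0905), np.float64(0.1149), np.float64(-0.152)] in mouth frame -0.0017945696332774107 -0.1105538663010888
0.025 ang 1.3443915716231472 sep [0.09245664 0.09568201] mouth [ 0.5772101 -0.0483007] [ 0.57693343 -0.04823697] stopface from mouth [0.13868553 0.1383624 ]
  piece [array([ 0.5509, -0.1541]), np.float64(1.5641), np.float64(0.0881), np.float64(0.0896), np.float64(0.1138), np.float64(-0.1504)] in mouth frame -0.0018727038571350848 -0.10900924177717006
0.03 ang 1.3443915716231474 sep [0.09150599 0.0946982 ] mouth [ 0.57721762 -0.04711472] [ 0.57694379 -0.04705164] stopface from mouth [0.13725844 0.13693865]
  piece [array([ 0.5512, -0.1514]), np.float64(1.5641), np.float64(0.0872), np.float64(0.0887), np.float64(0.1126), np.float64(-0.1489)] in mouth frame -0.0019508380809926474 -0.10746461725325142
```

```bash
python3 - <<'E'
from h import *
a=1.564-np.pi/2; P=(.5507,-.1545)
bot.gripper_to(0.45)
bot.move_ptp((*P,.12),quat(a)); bot.move_linear((*P,.075),rate=.08); bot.hold(.3)
s=bot.state(); f0=s["ft_force"].copy(); np.save("f0.npy",f0); print(s["t"],f0,s["grip_width"])
print(bot.move_linear((*P,.03),rate=.015,f_stop=2.0)); bot.hold(.2)
s=bot.state(); print(s["t"],s["tool_pos"],s["ft_force"]-f0)
z=s["tool_pos"][2]
for i in range(3):
    z-=.0003; bot.move_linear((*P,z),rate=.005); bot.hold(.1); s=bot.state(); print(z,s["tool_pos"][2],(s["ft_force"]-f0).round(2),s["finger_force"],s["t"])
    if (s["ft_force"]-f0)[2]>9: break
E
```

```text
6.2417 [-1.07295753  0.0606262  -0.28491556] 0.44813162994659433
True
8.0 [ 0.5507655  -0.15452211  0.05355052] [0.53520301 0.27334265 5.965985  ]
0.05325052245489819 0.053501285515030875 [1.   0.95 4.96] 2.659887768700173 8.3667
0.05295052245489819 0.05333821893677512 [-0.02  0.43  7.11] 3.426367573410971 8.7167
0.05265052245489819 0.053167378742121595 [-0.41  0.55  8.83] 4.178955895768013 9.0667
```

```bash
cat >> h.py <<'E'
def drag(pts,angs,z,F=12.5,rate=.04,fmax=18,log=3):
    f0=np.load("f0.npy")
    for i,(p,a) in enumerate(zip(pts,angs)):
        bot.move_linear((float(p[0]),float(p[1]),z),quat(a),rate=rate); bot.hold(.06)
        s=bot.state(); f=s["ft_force"]-f0; N=2*s["finger_force"]
        if i%log==0 or i==len(pts)-1: print(f"t{s['t']:.1f} z{z:.4f}",s["tool_pos"].round(4),f.round(1),round(N,1))
        if max(f[2],N)>fmax: print("high"); z+=.0006; break
        z-=np.clip((F-max(f[2],N))/6500,-.0006,.0005)
    np.save("z.npy",z); return z
A=1.3444; Y=np.array([np.cos(A),np.sin(A)]); X=np.array([Y[1],-Y[0]]); MOUTH=np.array([.5771,-.0489]); HOME=MOUTH+.12*Y
E
python3 - <<'E'
from h import *
P=np.array([.5507,-.1545]); a0=1.564-np.pi/2; a1=A-np.pi/2
z=.05235
n=8; z=drag([P]*4+[P]*n,[a0]*4+list(np.linspace(a0,a1,n+1)[1:]),z,rate=.02)
y0=(P-MOUTH)@Y; x0=(P-MOUTH)@X; print("x0,y0",x0,y0)
n=6; z=drag([MOUTH+X*x+Y*y for x,y in zip(np.linspace(x0,0,n+1)[1:],np.linspace(y0,-.06,n+1)[1:])],[a1]*n,z)
for k in("scene","side"):
    c=bot.capture(k); np.save(k+"1.npy",c,allow_pickle=True)
c=bot.capture("wrist"); cv2.imwrite("pics/w3.png",c["image"]); np.save("w3.npy",c,allow_pickle=True)
d=np.load("side1.npy",allow_pickle=True).item()
m=MOUTH-.03*Y;u=proj(d,(*m,.03)).astype(int);print(u)
cr=d["image"][u[1]-90:u[1]+60,u[0]-75:u[0]+75]
cv2.imwrite("pics/s3.png",np.hstack([cv2.resize(cr,(480,480)),cv2.resize(c["image"],None,fx=.5,fy=.5)[:, :].copy() if 0 else cv2.resize(c["image"][:480,160:480],(320,480))]))
E
```

```text
t9.4 z0.0524 [ 0.5511 -0.1547  0.053 ] [-1.3  0.1 10.8] 9.8
t10.3 z0.0519 [ 0.5511 -0.1547  0.0528] [-0.7  0.2 13. ] 12.0
t11.2 z0.0518 [ 0.5516 -0.1553  0.0528] [ 0.3 -0.3 11. ] 11.3
t12.2 z0.0516 [ 0.5517 -0.1557  0.0528] [ 0.9 -1.3 11.9] 11.8
t12.8 z0.0517 [ 0.5517 -0.1557  0.0528] [ 0.7 -1.2 12. ] 11.3
x0,y0 -0.002022570691621451 -0.10883119593111798
t13.2 z0.0516 [ 0.5541 -0.147   0.0527] [ 2.   0.3 12.8] 12.1
t14.4 z0.0518 [ 0.5606 -0.1232  0.0528] [ 1.4  0.4 11.2] 11.6
t15.2 z0.0516 [ 0.565  -0.1075  0.0528] [ 1.4  0.2 12.4] 12.1
[346 245]
```

View pics/s3.png

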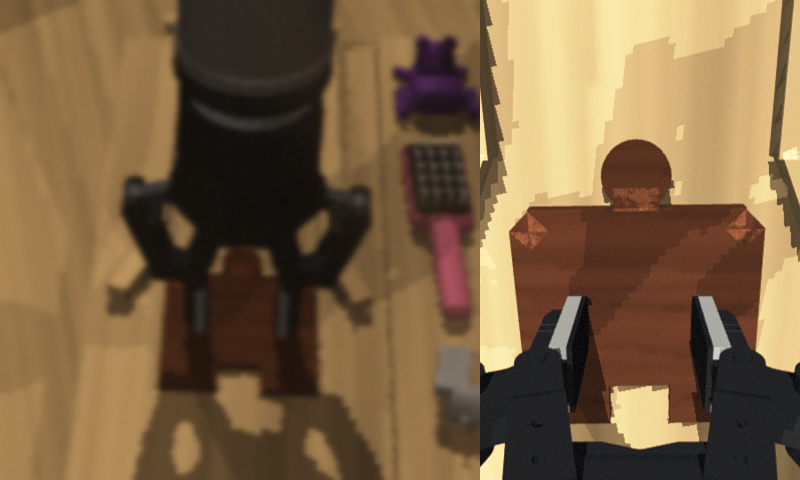

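The piece has turned into line: in the wrist view the front edge runs about (205,208)–(425,205) px and the tab is centred at px 316. The rail mouth corners are near px (177,157) and (455,157). I'll check the offset by rays.

```bash
python3 - <<'E'
from h import *
c=np.load("w3.npy",allow_pickle=True).item()
T=lambda uv,z:np.c_[(ray(c,uv,z)[:,:2]-MOUTH)@X,(ray(c,uv,z)[:,:2]-MOUTH)@Y].round(4).tolist()
print("front",T([(205,208),(425,205)],.027)); print("widest",T([(191,232),(444,232)],.027)); print("mouth",T([(177,157),(455,157)],.032)); print("tab tip",T([(316,140)],.027))
print("notch sides",T([(291,387),(348,387)],.027))
g=cv2.resize(c["image"][0:260,140:500],None,fx=2.2,fy=2.2,interpolation=cv2.INTER_CUBIC); cv2.imwrite("pics/w3c.png",g)
E
```

```text
front [[-0.0401, -0.0178], [0.0388, -0.0167]]
widest [[-0.0459, -0.0268], [0.0465, -0.0268]]
mouth [[-0.0467, 0.0009], [0.0463, 0.0009]]
tab tip [[-0.0003, 0.0061]]
notch sides [[-0.0107, -0.0934], [0.0128, -0.0935]]
```

View pics/w3c.png

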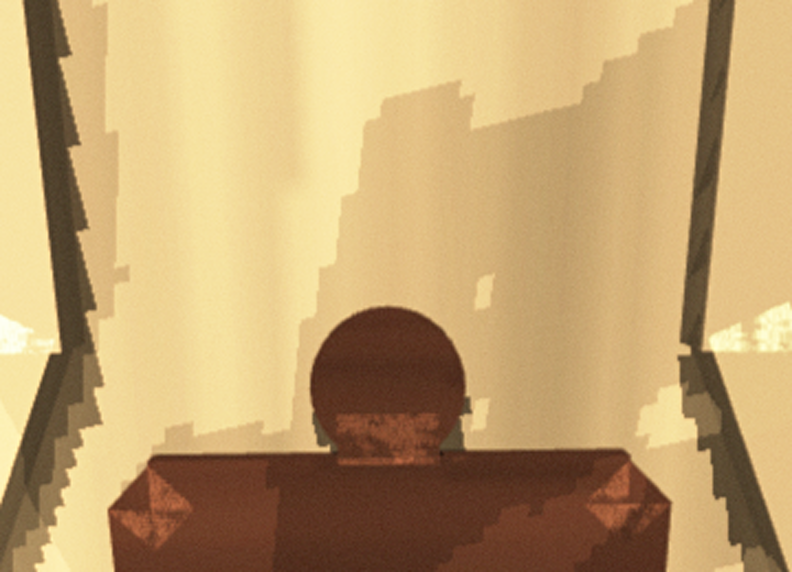

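The piece is centred to about 1 mm, yaw is +0.014 rad, and the tool leads its centre by about 2.5 mm. I'll drag it in.

```bash
python3 - <<'E'
from h import *
z=float(np.load("z.npy")); a=A-np.pi/2-.012
z=drag([MOUTH+Y*y for y in np.arange(-.052,.1001,.008)],[a]*20,z,log=2)
z=drag([MOUTH+Y*y for y in np.arange(.104,.1205,.004)],[a]*20,z,log=1)
E
```

```text
t15.8 z0.0516 [ 0.5668 -0.0997  0.0528] [ 1.1  0.6 12.4] 12.2
t16.6 z0.0516 [ 0.5704 -0.0842  0.0528] [ 2.   0.3 12.9] 12.3
t17.4 z0.0516 [ 0.5733 -0.0691  0.0526] [-1.  -0.1 13.5] 13.1
t18.2 z0.0519 [ 0.5768 -0.0532  0.0528] [ 0.3  0.5 12.4] 11.9
t19.0 z0.0518 [ 0.5809 -0.0383  0.0529] [ 0.3 -1.  11. ] 11.2
t19.9 z0.0515 [ 0.5846 -0.0229  0.0528] [ 0.  -2.1 12.1] 12.3
t20.7 z0.0514 [ 0.5883 -0.0069  0.0524] [ 1.5 -0.4 10.2] 9.6
t21.5 z0.0505 [0.5905 0.0097 0.0505] [ 1.7  0.4 -0.3] 0.0
t22.3 z0.0495 [0.5942 0.0253 0.0495] [ 0.5 -0.   0.4] 0.0
t23.1 z0.0485 [0.5982 0.0415 0.0488] [1.7 1.  3.1] 3.3
t23.5 z0.0480 [0.6001 0.0488 0.0485] [0.7 0.4 6.3] 6.3
t23.8 z0.0475 [0.601  0.0522 0.0482] [-0.  -0.5  9.1] 8.4
t24.1 z0.0470 [0.6021 0.0557 0.048 ] [-1.  -2.8 10.7] 10.4
t24.5 z0.0467 [0.6032 0.0593 0.0479] [ 1.2 -2.1 11.1] 11.4
t24.8 z0.0466 [0.6042 0.0631 0.0478] [-0.7 -2.2 13.1] 11.9
t25.1 z0.0467 [0.6051 0.0671 0.0479] [-0.1 -2.3 12.5] 11.4
```

Contact was lost briefly where the floor changes and came back lower, so I need to look. Lifting off first.

```bash
python3 - <<'E'
from h import *
s=bot.state(); p=s["tool_pos"]
bot.move_linear((p[0],p[1],.09),rate=.1); p2=np.array([p[0],p[1]])-Y*.06
bot.move_linear((p2[0],p2[1],.30),rate=.25); bot.hold(.1)
c=bot.capture("wrist"); np.save("w4.npy",c,allow_pickle=True); print(bot.state()["t"])
cv2.imwrite("pics/w4.png",cv2.resize(c["image"][0:400,110:530],None,fx=1.5,fy=1.5,interpolation=cv2.INTER_CUBIC))
E
```

```text
26.8333
```

View pics/w4.png

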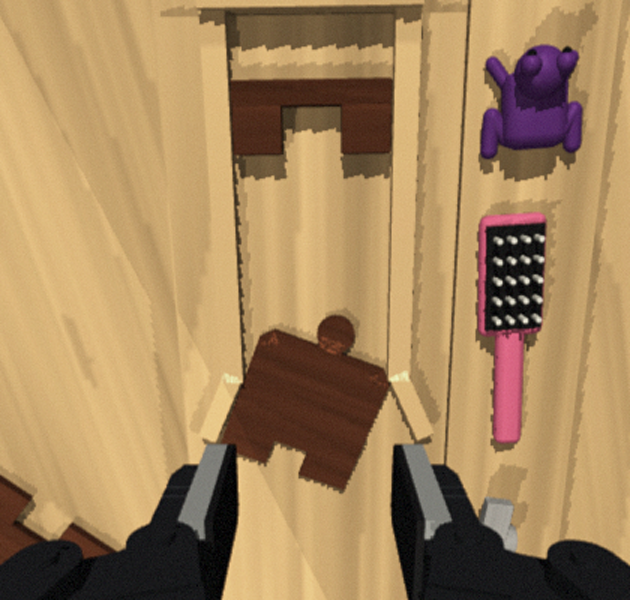

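The piece snagged at the right mouth corner and turned clockwise by about 0.4 rad. Its tab is now at crop (336,333) and it lies at the funnel, with the fingers having slid off over its front. The stop is at row ≈155, apparently untouched. I'll re-measure the rails from the close view and the piece pose now.

```bash
python3 - <<'E'
from h import *
T=lambda c,uv,z:np.c_[(ray(c,uv,z)[:,:2]-MOUTH)@X,(ray(c,uv,z)[:,:2]-MOUTH)@Y]
c3=np.load("w3.npy",allow_pickle=True).item(); c4=np.load("w4.npy",allow_pickle=True).item()
g=lambda L:[(u/2.2+140,v/2.2) for u,v in L]; h=lambda L:[(u/1.5+110,v/1.5) for u,v in L]
for z in(.032,.036,.04):
    print(z,"w3 L,R",T(c3,g([(25,0),(60,350),(733,0),(704,345)]),z).round(4).tolist())
    print("   w4 L,R",T(c4,h([(226,15),(241,375),(395,15),(390,372)]),z).round(4).tolist())
print("w3 piece bevel ends",T(c3,g([(155,456),(108,512),(626,450),(670,500)]),.027).round(4).tolist(),"tab",T(c3,g([(310,385),(465,385)]),.027)[:,0])
for z in(.025,.03):
    p=piece2(c4,z,np.array([300/1.5+110,410/1.5]),A-.38); print([np.round(v,4) for v in p],"tray",(p[0]-MOUTH)@X,(p[0]-MOUTH)@Y,"rel ang",p[1]-A)
print("stop front",T(c4,h([(255,153),(365,153)]),.034)[:,1])
E
```

```text
0.032 w3 L,R [[-0.0498, 0.0476], [-0.05, 0.0002], [0.0472, 0.0478], [0.048, 0.001]]
   w4 L,R [[-0.0476, 0.2131], [-0.0486, 0.0031], [0.0456, 0.2122], [0.0482, 0.0042]]
0.036 w3 L,R [[-0.0484, 0.0467], [-0.0486, 0.0006], [0.0459, 0.0469], [0.0466, 0.0014]]
   w4 L,R [[-0.0471, 0.2123], [-0.0481, 0.0044], [0.0451, 0.2114], [0.0478, 0.0056]]
0.04 w3 L,R [[-0.047, 0.0459], [-0.0472, 0.0011], [0.0446, 0.046], [0.0453, 0.0019]]
   w4 L,R [[-0.0466, 0.2115], [-0.0476, 0.0058], [0.0446, 0.2106], [0.0473, 0.007]]
w3 piece bevel ends [[-0.0381, -0.0175], [-0.0466, -0.027], [0.0386, -0.0165], [0.0465, -0.025]] tab [-0.01259181  0.01211351]
[array([ 0.5651, -0.0706]), np.float64(0.9438), np.float64(0.0906), np.float64(0.0936), np.float64(0.1162), np.float64(0.2744)] tray -0.006813942894622048 -0.023851008624040264 rel ang -0.40061342346380924
[array([ 0.566 , -0.0682]), np.float64(0.9438), np.float64(0.0895), np.float64(0.0924), np.float64(0.1147), np.float64(0.2755)] tray -0.006495567183332161 -0.021287189025544825 rel ang -0.4006134234638091
stop front [0.14048496 0.13985575]
```

The rail spacing and piece width both put the floor at z≈0.030. The true bay midline is therefore about 1 mm to −x of where I dragged, which explains the snag. I'll pull the piece back, straighten it and re-measure numerically with the fingers still on it.

```bash
cat >> h.py <<'E'
MOUTH=MOUTH-.001*X+.001*Y; HOME=MOUTH+.12*Y; TOP=.035
def T(c,uv,z): w=ray(c,uv,z)[:,:2]-MOUTH; return np.c_[w@X,w@Y]
def front(c,z=TOP):
    im=c["image"].astype(int); b,g,r=im[...,0],im[...,1],im[...,2]
    m=((r>1.6*g)&(r<170)&(r>20)).astype(np.uint8); m=cv2.morphologyEx(m,cv2.MORPH_OPEN,np.ones((3,3)))
    k,l,st,_=cv2.connectedComponentsWithStats(m[:330,100:540]); i=1+np.argmax(st[1:,4]); 
    F=max(cv2.findContours((l==i).astype(np.uint8),0,1)[0],key=cv2.contourArea).reshape(-1,2)+[100,0]
    W=T(c,F,z); tip=W[:,1].max(); fy=tip-.023
    s=W[(abs(W[:,1]-fy)<.004)&(abs(W[:,0]-W[:,0].mean())>.016)&(abs(W[:,0]-W[:,0].mean())<.035)]
    k,_=np.polyfit(s[:,0],s[:,1],1); tb=W[W[:,1]>fy+.008]
    lo=W[(W[:,1]>fy-.02)&(W[:,1]<fy-.007)]
    return dict(yaw=round(float(np.arctan(k)),4),front=round(float(np.median(s[:,1])),4),tip=round(tip,4),tabx=round(float((tb[:,0].max()+tb[:,0].min())/2),4),L=round(float(lo[:,0].min()),4),R=round(float(lo[:,0].max()),4))
def touch(P,a,zhi=.062):
    P=[float(v) for v in P]
    bot.move_ptp((*P,.10),quat(a)); bot.move_linear((*P,zhi),rate=.12); bot.hold(.15); f0=bot.state()["ft_force"].copy(); np.save("f0.npy",f0)
    ok=bot.move_linear((*P,.045),rate=.015,f_stop=2.5); s=bot.state(); print("touch",ok,s["t"],s["tool_pos"]); return s["tool_pos"][2]-.0008
E
python3 - <<'E'
from h import *
c3=np.load("w3.npy",allow_pickle=True).item(); print("w3",front(c3))
c4=np.load("w4.npy",allow_pickle=True).item()
p=piece2(c4,TOP,np.array([310,273]),A-.38); P=p[0]; print("piece",P,(P-MOUTH)@X,(P-MOUTH)@Y,p[1]-A)
bot.gripper_to(.55); a0=p[1]-np.pi/2; a1=A-np.pi/2
z=touch(P,a0)
x0,y0=(P-MOUTH)@X,(P-MOUTH)@Y
ys=np.r_[[y0]*2,np.linspace(y0,-.075,9)]; xs=np.r_[[x0]*2,np.linspace(x0,0,9)]; an=np.r_[[a0]*4,np.linspace(a0,a1,7)]
z=drag([MOUTH+X*x+Y*y for x,y in zip(xs,ys)],an,z,rate=.05)
c=bot.capture("wrist"); np.save("w5.npy",c,allow_pickle=True); s=bot.state()["tool_pos"][:2]-MOUTH
print("tool",s@X,s@Y,front(c),bot.state()["t"])
cv2.imwrite("pics/w5.png",c["image"])
E
```

```text
w3 {'yaw': 0.0116, 'front': -0.0165, 'tip': np.float64(0.0057), 'tabx': 0.0007, 'L': -0.043, 'R': 0.045}
piece [ 0.56687766 -0.065759  ] -0.0051771914720419405 -0.019723369427049255 -0.400613423463809
touch True 29.2667 [ 0.56685289 -0.06578702  0.05227925]
t29.6 z0.0515 [ 0.5671 -0.0659  0.052 ] [-1.5 -0.1  8. ] 8.0
t30.5 z0.0506 [ 0.5672 -0.0736  0.0518] [ 0.4 -2.4 10.4] 10.2
t31.6 z0.0503 [ 0.5647 -0.0945  0.0517] [ 1.2 -0.7 11.7] 11.4
t32.6 z0.0501 [ 0.562  -0.1152  0.0516] [ 0.5 -2.  11.8] 12.1
t33.0 z0.0500 [ 0.5612 -0.1221  0.0516] [-0.8 -0.9 12.1] 12.3
tool 0.0019358712767816345 -0.07593926863500945 {'yaw': 0.0832, 'front': -0.0327, 'tip': np.float64(-0.0093), 'tabx': -0.0028, 'L': -0.0449, 'R': 0.0439} 33.0417
```

View pics/w5.png

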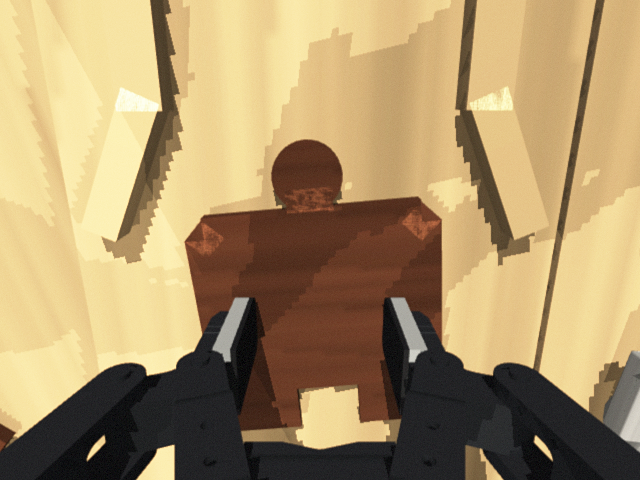

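The wrist view shows the tab at (307,174) and the front edge from (205,215) to (420,198), so yaw is about +0.08. The mouth corners are at (160,110) and (458,108). I'll advance in a closed loop, measuring the front edge at each step.

```bash
cat >> h.py <<'E'
def servo(ys,x,a,z,gx=.8,ga=.9):
    for y in ys:
        P=MOUTH+X*x+Y*y; z=drag([P],[a],z,rate=.04,log=99) if 0 else step(P,a,z)
        f=front(bot.capture("wrist")); cx=(f["L"]+f["R"])/2+f["yaw"]*.033; cy=f["front"]-.045
        s=bot.state(); t=s["tool_pos"][:2]-MOUTH
        print(f"t{s['t']:.1f} cmd {x:.4f} {y:.4f} tool {t@X:.4f} {t@Y:.4f} piece {cx:.4f} tab {f['tabx']+f['yaw']*.057:.4f} y {cy:.4f} yaw {f['yaw']:.3f} N {2*s['finger_force']:.1f}")
        if (y-cy)>.02 or abs(f["yaw"])>.2: print("STALL"); break
        x-=np.clip(gx*cx,-.002,.002); a-=np.clip(ga*f["yaw"],-.06,.06)
    np.save("srv.npy",[x,y,a,z]); return x,y,a,z
def step(P,a,z,F=13):
    bot.move_linear((float(P[0]),float(P[1]),z),quat(a),rate=.035); bot.hold(.05)
    s=bot.state(); N=max(2*s["finger_force"],(s["ft_force"]-np.load("f0.npy"))[2])
    return z-float(np.clip((F-N)/5500,-.0006,.0006))
E
python3 - <<'E'
from h import *
servo([-.075,-.074,-.068,-.060,-.053,-.047],0.,A-np.pi/2,float(np.load("z.npy")))
E
```

```text
t33.4 cmd 0.0000 -0.0750 tool 0.0019 -0.0760 piece 0.0023 tab 0.0020 y -0.0777 yaw 0.084 N 12.5
t33.7 cmd -0.0018 -0.0740 tool 0.0000 -0.0746 piece 0.0003 tab 0.0004 y -0.0742 yaw 0.048 N 12.4
t34.2 cmd -0.0021 -0.0680 tool -0.0004 -0.0682 piece -0.0003 tab -0.0002 y -0.0687 yaw -0.008 N 12.9
t34.6 cmd -0.0019 -0.0600 tool -0.0002 -0.0602 piece -0.0004 tab -0.0004 y -0.0626 yaw -0.048 N 12.9
t35.1 cmd -0.0015 -0.0530 tool 0.0002 -0.0533 piece -0.0008 tab -0.0005 y -0.0595 yaw -0.074 N 12.5
t35.5 cmd -0.0009 -0.0470 tool 0.0008 -0.0474 piece -0.0005 tab -0.0002 y -0.0571 yaw -0.089 N 12.3
```

The piece lags the tool and turns clockwise before it reaches the rails, so something is dragging on it. I'll check the forces and take one composite look.

```bash
python3 - <<'E'
from h import *
s=bot.state(); f=s["ft_force"]-np.load("f0.npy"); print("f tray x,y,z",f[:2]@X,f[:2]@Y,f[2],"tq",s["ft_torque"],s["finger_force"],s["eef_rot"],s["grip_width"])
w=bot.capture("wrist"); np.save("w6.npy",w,allow_pickle=True); d=bot.capture("side"); e=bot.capture("scene")
def crop(c,r):
    u=proj(c,(*(MOUTH-.03*Y),.03)).astype(int); return cv2.resize(c["image"][u[1]-r:u[1]+r,u[0]-r:u[0]+r],(300,300),interpolation=cv2.INTER_CUBIC)
cv2.imwrite("pics/m6.png",np.hstack([cv2.resize(w["image"][60:460,100:540],(500,600)),np.vstack([crop(d,55),crop(e,55)])]))
E
```

```text
f tray x,y,z 0.12169052621032929 -0.41864280226892275 12.500271956490536 tq [0.04900083 0.36884538 0.02859852] 6.163945288863033 [0.7803494  0.62534164 0.00115828 0.00114568] 0.5512698638193708
```

View pics/m6.png

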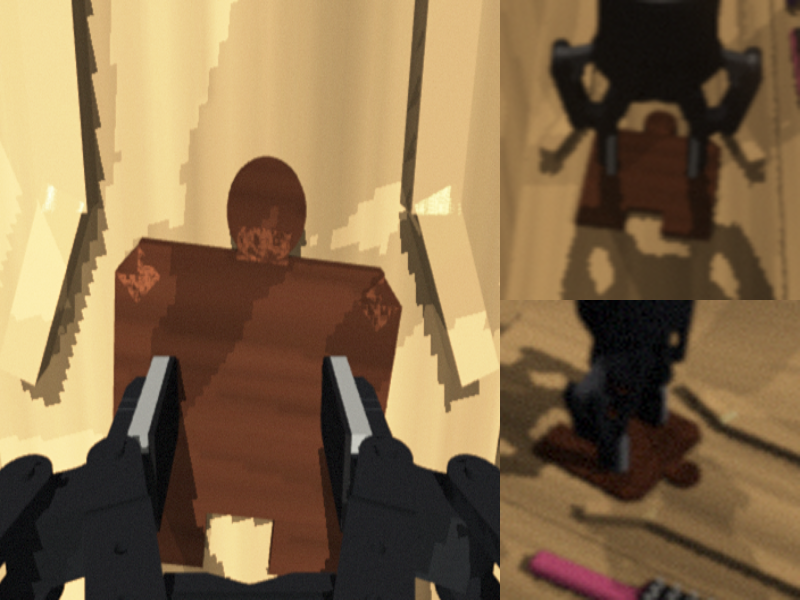

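The piece is clear of the rails, with its front at rows 240–270 in the left panel, so the fingers are just slipping. The wrist moment (0.37 N·m at 12 N) suggests one finger carries most of the load, which would turn the piece. I'll re-press with the fingers shut, slightly ahead of centre, so there is one central patch, and use longer strokes.

```bash
cat >> h.py <<'E'
def step(P,a,z,F=14):
    bot.move_linear((float(P[0]),float(P[1]),z),quat(a),rate=.04); bot.hold(.05)
    s=bot.state(); N=(s["ft_force"]-np.load("f0.npy"))[2]
    return z-float(np.clip((F-N)/6000,-.001,.001))
E
python3 - <<'E'
from h import *
s=bot.state(); p=s["tool_pos"]; bot.move_linear((p[0],p[1],.075),rate=.15)
f=front(np.load("w6.npy",allow_pickle=True).item()); cy=f["front"]-.045; cx=(f["L"]+f["R"])/2+f["yaw"]*.033; print(f,cx,cy)
bot.gripper_to(0.); print("free tq",bot.state()["ft_torque"])
a0=A-np.pi/2+f["yaw"]; P=MOUTH+X*cx+Y*(cy+.006)
bot.move_linear((*map(float,P),.066),quat(a0),rate=.1); bot.hold(.1); np.save("f0.npy",bot.state()["ft_force"])
ok=bot.move_linear((*map(float,P),.05),rate=.015,f_stop=2.5); z=bot.state()["tool_pos"][2]-.001; print(ok,z,bot.state()["t"])
for i in range(3): z=step(P,a0,z)
s=bot.state(); print(s["ft_force"]-np.load("f0.npy"),s["ft_torque"],s["finger_force"])
servo([cy+.006,cy+.018,cy+.030],cx,a0,z)
E
```

```text
{'yaw': -0.088, 'front': -0.0121, 'tip': np.float64(0.0113), 'tabx': 0.0049, 'L': -0.0419, 'R': 0.0468} -0.0004539999999999991 -0.0571
free tq [-0.00632081  0.00365122 -0.00489864]
True 0.0537760965652279 37.5833
[-2.89234196  0.07149385 14.88675538] [ 0.24369566  0.59383797 -0.01682399] 7.270815084334572
t38.8 cmd -0.0005 -0.0511 tool 0.0005 -0.0513 piece -0.0001 tab 0.0002 y -0.0573 yaw -0.087 N 13.8
t39.4 cmd -0.0003 -0.0391 tool 0.0016 -0.0390 piece 0.0017 tab 0.0016 y -0.0436 yaw -0.035 N 11.9
t39.9 cmd -0.0017 -0.0271 tool 0.0004 -0.0270 piece 0.0008 tab 0.0007 y -0.0314 yaw -0.007 N 12.9
```

The piece now follows well: x 0.8 mm, yaw −0.007. Continuing.

```bash
python3 - <<'E'
from h import *
x,y,a,z=np.load("srv.npy")
servo(np.arange(y+.012,.075,.013),x,a,z,gx=.4,ga=.5)
E
```

```text
t40.5 cmd -0.0023 -0.0151 tool -0.0000 -0.0150 piece 0.0003 tab 0.0002 y -0.0194 yaw -0.001 N 13.5
t41.1 cmd -0.0024 -0.0021 tool -0.0001 -0.0020 piece 0.0003 tab 0.0003 y -0.0063 yaw -0.000 N 13.5
t41.6 cmd -0.0025 0.0109 tool -0.0002 0.0110 piece 0.0002 tab 0.0001 y 0.0067 yaw -0.001 N 13.9
t42.2 cmd -0.0026 0.0239 tool -0.0003 0.0241 piece 0.0001 tab -0.0000 y 0.0197 yaw -0.000 N 13.3
t42.8 cmd -0.0026 0.0369 tool -0.0002 0.0371 piece 0.0002 tab 0.0003 y 0.0327 yaw -0.000 N 14.5
t43.4 cmd -0.0027 0.0499 tool -0.0003 0.0501 piece -0.0000 tab -0.0000 y 0.0458 yaw -0.002 N 13.9
t43.9 cmd -0.0027 0.0629 tool -0.0003 0.0632 piece 0.0001 tab 0.0002 y 0.0588 yaw 0.002 N 13.9
```

```bash
python3 - <<'E'
from h import *
x,y,a,z=np.load("srv.npy")
f0=np.load("f0.npy")
for yy in(.076,.089,.098,.105,.112,.118,.123,.126,.129):
    z=step(MOUTH+X*x+Y*yy,a,z); s=bot.state(); f=s["ft_force"]-f0; t=s["tool_pos"][:2]-MOUTH
    c=bot.capture("wrist"); np.save("w7.npy",c,allow_pickle=True)
    # notch rear is hidden; use the front bevel extents
    try: g=front(c)
    except Exception as e: g=str(e)
    print(f"t{s['t']:.1f} y{yy} tool {t@X:.4f} {t@Y:.4f} F {f[:2]@X:.1f} {f[:2]@Y:.1f} {f[2]:.1f}",g if isinstance(g,str) else (g["front"]-.045,g["yaw"],g["tip"]))
    if -f[:2]@Y>7.5: break
np.save("srv.npy",[x,yy,a,z])
E
```

```text
t44.5 y0.076 tool -0.0004 0.0764 F 0.2 0.2 13.0 (0.11159999999999999, -0.0071, np.float64(0.1796))
t45.0 y0.089 tool -0.0003 0.0894 F -0.6 0.6 14.1 (0.11140000000000001, 0.0038, np.float64(0.1792))
t45.5 y0.098 tool -0.0003 0.0984 F 0.7 0.0 13.6 expected non-empty vector for x
t45.9 y0.105 tool -0.0003 0.1045 F -0.8 -1.2 15.0 expected non-empty vector for x
t46.4 y0.112 tool -0.0004 0.1112 F -0.4 -2.6 12.7 (0.1219, -0.0473, np.float64(0.1903))
t46.8 y0.118 tool -0.0003 0.1171 F -0.9 -3.1 13.8 expected non-empty vector for x
t47.1 y0.123 tool -0.0003 0.1220 F 0.0 -3.1 15.0 (0.13269999999999998, -0.0384, np.float64(0.201))
t47.5 y0.126 tool -0.0003 0.1248 F -0.6 -3.0 13.9 expected non-empty vector for x
t47.8 y0.129 tool -0.0003 0.1275 F 0.0 -4.2 13.2 expected non-empty vector for x
```

```bash
cat >> h.py <<'E'
def stopback(c):
    im=c["image"].astype(int); b,g,r=im[...,0],im[...,1],im[...,2]
    m=((r>1.6*g)&(r<170)&(r>20)).astype(np.uint8); m=cv2.morphologyEx(m,cv2.MORPH_OPEN,np.ones((5,5)))
    v,u=np.nonzero(m[:330]); W=T(c,np.c_[u,v],.042); k=abs(W[:,0])<.042
    return [round(float(np.percentile(W[k&(W[:,0]>lo)&(W[:,0]<hi),1],99.8)),4) for lo,hi in((-.04,-.01),(.01,.04))]
E
python3 - <<'E'
from h import *
print(stopback(np.load("w7.npy",allow_pickle=True).item()))
x,y,a,z=np.load("srv.npy"); f0=np.load("f0.npy")
for yy in(.132,.135,.138):
    z=step(MOUTH+X*x+Y*yy,a,z,F=14.5); s=bot.state(); f=s["ft_force"]-f0; t=s["tool_pos"][:2]-MOUTH
    c=bot.capture("wrist"); np.save("w8.npy",c,allow_pickle=True)
    print(f"t{s['t']:.1f} y{yy} tool {t@X:.4f} {t@Y:.4f} F {f[:2]@X:.1f} {f[:2]@Y:.1f} {f[2]:.1f}",stopback(c))
    if -f[:2]@Y>8: break
np.save("srv.npy",[x,yy,a,z])
E
```

```text
[0.2045, 0.2046]
t48.2 y0.132 tool -0.0003 0.1304 F -0.6 -4.1 14.4 [0.2046, 0.2049]
t48.5 y0.135 tool -0.0002 0.1333 F 0.1 -4.8 14.3 [0.2049, 0.205]
t48.9 y0.138 tool -0.0002 0.1363 F -0.6 -4.3 14.1 [0.2051, 0.2053]
```

The stop's back edge no longer moves while the fingers slip, so it is at its dead end. I'll release, check and hand in.

```bash
python3 - <<'E'
from h import *
p=bot.state()["tool_pos"]; bot.move_linear((p[0],p[1],.09),rate=.08)
q=p[:2]-Y*.07; bot.move_linear((q[0],q[1],.28),rate=.2); bot.hold(.1)
c=bot.capture("wrist"); print(bot.state()["t"],"stop back",stopback(c))
k,l,st,ce=cv2.connectedComponentsWithStats(brown(c["image"])); near=proj(c,(*HOME,TOP))
r=piece2(c,TOP,near,A); print("piece",(r[0]-HOME)@X,(r[0]-HOME)@Y,"yaw",r[1]-A,r[2:4])
E
```

```text
50.8667 stop back [0.2038, 0.204]
piece -0.0005733461621882509 0.0009811823858314147 yaw -0.006989430127747331 (np.float64(0.08779513876773092), np.float64(0.091696721321462))
```

```bash
python3 -c "
from plant import bot
print(bot.hand_in())"
```

```text
the job is handed in; nothing more can be done
None
```

I handed the job in at about 51 s. By my last camera measurement the piece lies tab-first about 1 mm from home, turned under 0.01 rad, with the stop at its dead end; the first try snagged at the rail mouth and had to be redone, and no verdict came back.

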